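# Set out the tasting cups by size

### The arm

A 7-joint arm with a two-finger parallel gripper is mounted at the origin on the work surface. World frame = base frame: x ahead of the robot, y to its left, z up, the work surface at z = 0. Lengths are in m, angles in rad, forces in N, time in s.
With the tool pointing down it reaches from about 0.35 to 0.9 m from the base axis. Payload 8.1 kg.
Tool frame: the origin (TCP) lies midway between the tips of the shut fingers; the grasp point (between the pads) lies r.hold_point_z behind it (r.hold_point_z is the distance from the TCP to the grasp point, in m); z points along the fingers, y is the line along which they close (so a half turn about z gives the same grasp; the last joint's range is limited). The gripper opens to 85 mm and grips with 20 to 120 N. Pads are 22 mm wide; open, the fingers measure 114 mm over their backs; the gripper's body (76 mm by 85 mm) begins 54 mm behind the grasp point. The pads swing forward as they close: fully open they stand 13 mm farther back than shut.
Start: joints at [-1.414, 0.434, 0.025, 1.573, -0.012, 1.134, -0.075], TCP at [0.161, 0.604, 0.231] pointing down, gripper open.
Joint ranges: [-2.62, 2.62], [-0.44, 2.09], [-1.27, 1.32], [0.08, 2.57], [-1.32, 4.46], [0.12, 2], [-2.74, 2.74]. Speed limits (rad/s): [2.22, 2.22, 3.01, 3.01, 3.14, 3.14, 3.14].

### API

Orientations are given as a unit quaternion [w, x, y, z].
In Python, from plant import r, vision gives the robot as it stands.
- The arm moves only by the tool servo_tool, never from a script. Its argument "series" is a list of rows, each an object of numbers: "x", "y", "z": the shift along the world's x, y, z normalised to -1 to 1, where 1 is 3 cm; "yaw": the turn about the world's z normalised to -1 to 1, where 1 is 0.08 rad; "hand": the opening, from -1 (shut) to 1 (fully open). In form: [{"x": .., "y": .., "z": .., "yaw": .., "hand": ..}, ...]. A call has 1 to 10 rows; each row shifts and turns the commanded pose from where the row before left it; what a row does not reach is not made up. A row lasts 1/8 s, in which the tool goes at most 62.5 mm and 10.7 degrees, less where a joint would pass 70% of its speed; a pose out of reach is approached as far as the arm can. A call with a number of a shift or a turn outside -1 to 1 is refused whole. A call with a gripper value outside its range is refused whole. The fingers move at their own pace and stop on an object; the grip force is fixed at half the most. Time passes only in rows, so rows that do not move let the fingers close. It gives the time, the measured TCP pose, the force, the opening and the grip force at its end, in the units of the state.
- r.observe(): the state, without advancing time (a new reading comes with each control period).
- vision.get_image(name): name is "scene" or "top" or "wrist"; returns a dict with "image" (400x640x3 uint8, blue, green, red), "K" (3x3 intrinsics, pixels), "rvec" (rotation vector, rad) and "tvec" (3), from world to camera coordinates, as OpenCV has them. Camera axes: x right, y down, z forward; pixel columns grow to the right and rows downward; lengths in m; the calibration is good to about 2 mm. A picture is of the moment at which its call begins. There is no depth.
- r.close_job(): hands the job in; it is judged then, once.
The state is a dict: "clock": time; "qpos": joint angles; "qd": joint speeds; "joint_efforts": joint torques, N m; "eef_pos": TCP position; "tcp_rot": TCP orientation; "ft_force": force on the tool from outside, world axes, zero at the start; "wrist_torque": the same for the moment, N m; "opening": finger opening in m; "finger_force": force on a finger pad.
Only numpy, scipy, OpenCV 4.12 (cv2) and the standard library are available. Lean on these libraries where they do the work, as an engineer would, in place of code of your own. Each camera call takes 0.05 s, during which the arm holds its last target. There are 200 camera calls.

### The job

Line the four empty white cups up by size on the four cork coasters: the smallest on the coaster nearest the bench scale, then each next larger one, with the largest at the other end of the row. Set every cup down gently, upright and in the middle of its coaster, and leave the amber bean jar where it stands.

Things in the scene. Friction and masses are not known exactly. Their poses are not given: they have to be found in the camera images.
- cup_a: the smallest of four empty white ceramic tasting cups without handles: round, straight-sided, open at the top, 40 mm across and 44 mm high, wall 3.5 mm, about 60 g. It stands upright on the table at the start. Origin: centre of its underside; z up its axis.
- cup_b: the second smallest of four empty white ceramic tasting cups without handles: round, straight-sided, open at the top, 48 mm across and 56 mm high, wall 3.5 mm, about 95 g. It stands upright on the table at the start. Origin: centre of its underside; z up its axis.
- cup_c: the second largest of four empty white ceramic tasting cups without handles: round, straight-sided, open at the top, 56 mm across and 68 mm high, wall 3.5 mm, about 135 g. It stands upright on the table at the start. Origin: centre of its underside; z up its axis.
- cup_d: the largest of four empty white ceramic tasting cups without handles: round, straight-sided, open at the top, 64 mm across and 82 mm high, wall 3.5 mm, about 180 g. It stands upright on the table at the start. Origin: centre of its underside; z up its axis.
- coaster_1: one of four equal round cork coasters, 76 mm across and 4 mm thick, fixed in a straight row about 95 mm apart on a low dark slate board (95 x 385 mm, 12 mm thick) that lies crosswise to the robot. Origin: centre of the coaster's underside, on the board; its top is 4 mm above that, 16 mm above the table; z up.
- coaster_2: one of four equal round cork coasters, 76 mm across and 4 mm thick, fixed in a straight row about 95 mm apart on a low dark slate board (95 x 385 mm, 12 mm thick) that lies crosswise to the robot. Origin: centre of the coaster's underside, on the board; its top is 4 mm above that, 16 mm above the table; z up.
- coaster_3: one of four equal round cork coasters, 76 mm across and 4 mm thick, fixed in a straight row about 95 mm apart on a low dark slate board (95 x 385 mm, 12 mm thick) that lies crosswise to the robot. Origin: centre of the coaster's underside, on the board; its top is 4 mm above that, 16 mm above the table; z up.
- coaster_4: one of four equal round cork coasters, 76 mm across and 4 mm thick, fixed in a straight row about 95 mm apart on a low dark slate board (95 x 385 mm, 12 mm thick) that lies crosswise to the robot. Origin: centre of the coaster's underside, on the board; its top is 4 mm above that, 16 mm above the table; z up.
- scale: flat white bench scale with a square steel plate, 150 x 130 mm and 32 mm high, fixed on the table off one end of the coaster board (either end); off the other end stands a round black knock box, 120 mm across and 90 mm high, with a bar across its mouth. Origin: centre of the scale's underside; z up.
- bean_jar: closed amber glass jar with a black lid, 52 mm across and 78 mm high, loose, standing on the table among the cups; not to be moved. Origin: centre of its underside; z up.
Mind the look-alikes: they are no part of the job. Leave any purple or yellow look-alike of the cup_b alone. What is shaped like the cup_c but blue is not meant.

How it is judged:
At the end, for the whole second after the job is handed in: From the coaster nearest the scale outwards: smallest, second smallest, second largest, largest cup; each centred within 14 mm of its coaster's centre, standing on it (underside within 5 mm of its top), upright within 0.12 rad, at rest (under 20 mm/s) (((world y of scale above 0 m and horizontal distance between cup_a and coaster_1 below 0.014 m and z of cup_a in the frame of coaster_1 between 0 and 0.009 m and horizontal distance between cup_b and coaster_2 below 0.014 m and z of cup_b in the frame of coaster_2 between 0 and 0.009 m and horizontal distance between cup_c and coaster_3 below 0.014 m and z of cup_c in the frame of coaster_3 between 0 and 0.009 m and horizontal distance between cup_d and coaster_4 below 0.014 m and z of cup_d in the frame of coaster_4 between 0 and 0.009 m) or (world y of scale below 0 m and horizontal distance between cup_a and coaster_4 below 0.014 m and z of cup_a in the frame of coaster_4 between 0 and 0.009 m and horizontal distance between cup_b and coaster_3 below 0.014 m and z of cup_b in the frame of coaster_3 between 0 and 0.009 m and horizontal distance between cup_c and coaster_2 below 0.014 m and z of cup_c in the frame of coaster_2 between 0 and 0.009 m and horizontal distance between cup_d and coaster_1 below 0.014 m and z of cup_d in the frame of coaster_1 between 0 and 0.009 m)) and angle between each of cup_a, cup_b, cup_c, cup_d's own z axis and vertical below 0.12 rad and linear speed of each of cup_a, cup_b, cup_c, cup_d below 0.02 m/s); the robot touches nothing.
It fails at once if the smallest cup is dropped or knocked flying (faster than 0.6 m/s while not in the fingers) (contact force between cup_a and the fingers below 0.05 N and linear speed of cup_a above 0.6 m/s).
It fails at once if the second smallest cup is dropped or knocked flying (faster than 0.6 m/s while not in the fingers) (contact force between cup_b and the fingers below 0.05 N and linear speed of cup_b above 0.6 m/s).
It fails at once if the second largest cup is dropped or knocked flying (faster than 0.6 m/s while not in the fingers) (contact force between cup_c and the fingers below 0.05 N and linear speed of cup_c above 0.6 m/s).
It fails at once if the largest cup is dropped or knocked flying (faster than 0.6 m/s while not in the fingers) (contact force between cup_d and the fingers below 0.05 N and linear speed of cup_d above 0.6 m/s).
It fails at once if the bean jar is shifted more than 30 mm or tipped over (distance of bean_jar from where it was at the start of the episode above 0.03 m or angle between bean_jar's own z axis and vertical above 0.4 rad).
It also fails if it takes over 104 s, if anything falls off the work surface, if the arm or the gripper's body presses on something with over 40 N, if the wrist force passes 120 N, or if a joint passes its speed limit or range.

## Working session

There is one attempt and no reset: what is moved stays moved. The work goes in short steps, Python scripts to look and compute and a tool call to move; the robot and the scene stay as the last step left them, time stands still between calls to the robot, and variables do not carry over. Pictures are saved under pics/ and viewed, at most 14 in all, crops included, and the job is handed in when it is done.

Besides the shell and the picture viewer there is one more tool, called as name(argument=value, ...) on one line, values as JSON. servo_tool: Moves the arm, as the interface text tells. Scaled input: -1 to 1 covers 3 cm each way for a shift and 0.08 rad each way for a turn. Its arguments: {"type":"object","properties":{"series":{"type":"array","items":{"type":"object","properties":{"x":{"type":"number"},"y":{"type":"number"},"z":{"type":"number"},"yaw":{"type":"number"},"hand":{"type":"number"}}}}},"required":["series"]}

```bash
mkdir -p pics; python3 - <<'E'
from plant import r, vision
import cv2,pickle
s=r.observe(); print({k:s[k] for k in('clock','eef_pos','tcp_rot','opening')}, r.hold_point_z)
d={}
for n in('scene','top'):
    d[n]=vision.get_image(n); cv2.imwrite(f'pics/{n}0.png',d[n]['image'])
    print(n,d[n]['K'],d[n]['rvec'],d[n]['tvec'])
pickle.dump(d,open('d0.pkl','wb'))
E
```

```text
{'clock': 0.0, 'eef_pos': array([0.16051292, 0.6035154 , 0.23051715]), 'tcp_rot': array([-2.30124442e-05,  1.29588319e-01,  9.91567559e-01, -8.01952905e-04]), 'opening': 0.08573781879658639} 0.0187
scene [[373.85927307   0.         322.00763949]
 [  0.         373.85927307 203.11330193]
 [  0.           0.           1.        ]] [ 1.27656113  2.16707375 -1.03759222] [ 0.2541909  -0.25155012  1.34186995]
top [[476.93749025   0.         318.98378488]
 [  0.         476.93749025 196.78706759]
 [  0.           0.           1.        ]] [ 2.20767555 -2.18599882  0.03900593] [0.0023492  0.49292753 1.32197097]
```

View pics/top0.png

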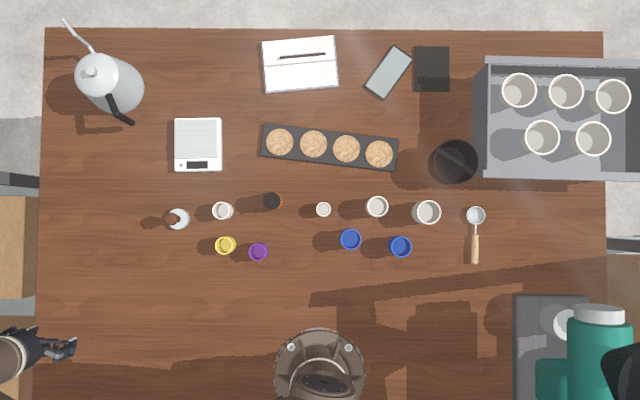

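View pics/scene0.png

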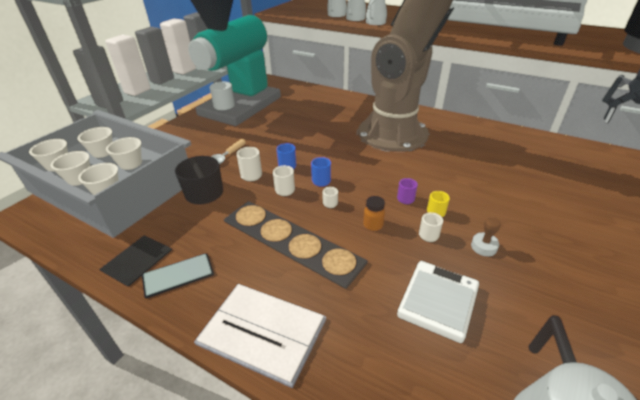

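The top view shows these candidates:
- **White cups:** px (222,211), (323,209), (377,206) and (428,212).
- **Not meant:** yellow (225,245), purple (258,252), blue (350,239) and (400,246), the tamper (178,219), and the cups in the tray.
- **Jar:** (272,201).
- **Scale:** on the left (+y), so coaster_1 is at px (279,142).

I'll measure the cup sizes and confirm them in one crop.

```bash
cat > h.py <<'E'
import numpy as np, cv2
from scipy.optimize import least_squares
DIM=dict(a=(.02,.044),b=(.024,.056),c=(.028,.068),d=(.032,.082))
T=np.linspace(0,2*np.pi,60)
def proj(c,P): return cv2.projectPoints(np.float64(P),c['rvec'],c['tvec'],c['K'],None)[0][:,0]
def ray(c,uv,z):
    R=cv2.Rodrigues(c['rvec'])[0]; o=-R.T@c['tvec']
    d=R.T@np.linalg.inv(c['K'])@[*uv,1]; return (o+d*(z-o[2])/d[2])[:2]
def hull(c,xy,rad,z0,z1):
    P=[[xy[0]+rad*np.cos(t),xy[1]+rad*np.sin(t),z] for z in(z0,z1) for t in T]
    return cv2.convexHull(np.float32(proj(c,P)))
def cen(h):
    m=cv2.moments(h); return np.array([m['m10'],m['m01']])/m['m00'],m['m00']
def locate(c,mask_hull,rad,z0,z1):
    t,A=cen(mask_hull); x0=ray(c,t,(z0+z1)/2)
    s=least_squares(lambda p:cen(hull(c,p,rad,z0,z1))[0]-t,x0)
    return s.x, A/cen(hull(c,s.x,rad,z0,z1))[1]
def blob(c,uv,lo,hi,w=26):
    im=cv2.resize(c['image'],None,fx=4,fy=4,interpolation=cv2.INTER_CUBIC)
    u,v=[int(4*k) for k in uv]; y0,x0=max(0,v-4*w),max(0,u-4*w)
    m=cv2.inRange(cv2.cvtColor(im[y0:v+4*w,x0:u+4*w],cv2.COLOR_BGR2HSV),lo,hi)
    cs=cv2.findContours(m,cv2.RETR_EXTERNAL,cv2.CHAIN_APPROX_NONE)[0]
    k=max(cs,key=cv2.contourArea)
    return ((cv2.convexHull(k)+[x0,y0])-1.5).astype(np.float32)/4
W=((0,0,130),(180,70,255)); CORK=((5,40,120),(25,200,255))
E
python3 - <<'E'
from h import *; import pickle
d=pickle.load(open('d0.pkl','rb')); c=d['top']; im=c['image'].copy()
crop=cv2.resize(im[115:270,160:450],None,fx=2.7,fy=2.7,interpolation=cv2.INTER_CUBIC)
dr=lambda h,col:cv2.polylines(crop,[np.int32((h+.5-[[160,115]])*2.7)],True,col,1)
for uv in[(222,211),(323,209),(377,206),(428,212)]:
    b=blob(c,uv,*W,w=18); dr(b,(0,255,0))
    for n in DIM:
        xy,q=locate(c,b,DIM[n][0],0,DIM[n][1])
        if .8<q<1.25: print(uv,n,xy.round(4),round(q,2))
for uv in[(279,142),(313,144),(346,149),(379,154)]:
    b=blob(c,uv,*CORK,w=18); dr(b,(255,0,0)); xy,q=locate(c,b,.038,.016,.016); print(uv,xy.round(4),round(q,2))
print('jar',ray(c,(272,201),.078),'blue',ray(c,(350,239),.068),ray(c,(400,246),.068),'purple',ray(c,(258,252),.056),'yel',ray(c,(225,245),.056))
cv2.imwrite('pics/crop1.png',crop)
E
```

```text
(222, 211) b [0.4525 0.2731] 1.06
(323, 209) a [ 0.4587 -0.0043] 1.13
(377, 206) c [ 0.4676 -0.1505] 1.05
(428, 212) d [ 0.4532 -0.2841] 1.03
(279, 142) [0.6461 0.12  ] 1.08
(313, 144) [0.6416 0.0255] 1.08
(346, 149) [ 0.629  -0.0668] 1.08
(379, 154) [ 0.6147 -0.1583] 1.07
jar [0.4776346  0.13125609] blue [ 0.37880419 -0.07686068] [ 0.36161802 -0.20984842] purple [0.34088139 0.16927446] yel [0.35870304 0.25839885]
```

View pics/crop1.png

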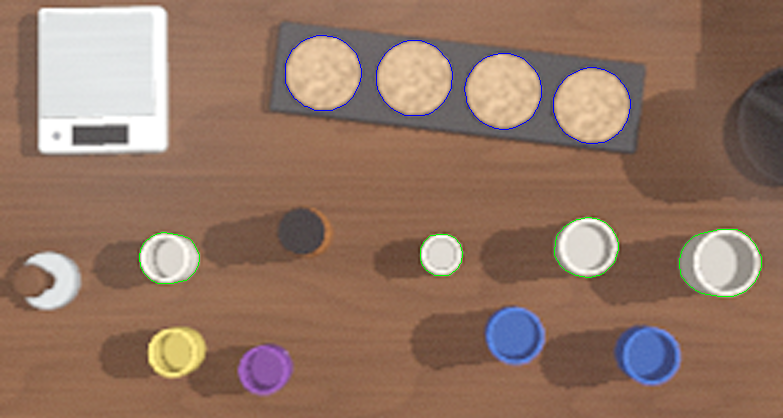

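The crop confirms it. The white cups by size are b at px (222,211), a at (323,209), c at (377,206) and d at (428,212). Cup_a goes to coaster_1 at (0.646,0.120). First I'll go to cup_b, turning the fingers to close along x.

servo_tool(series=[{"x": 0.61, "y": -0.69, "yaw": -1, "hand": 1}, {"x": 0.61, "y": -0.69, "yaw": -1, "hand": 1}, {"x": 0.61, "y": -0.69, "yaw": -1, "hand": 1}, {"x": 0.61, "y": -0.69, "yaw": -1, "hand": 1}, {"x": 0.61, "y": -0.69, "yaw": -1, "hand": 1}, {"x": 0.61, "y": -0.69, "yaw": -1, "hand": 1}, {"x": 0.61, "y": -0.69, "yaw": -1, "hand": 1}, {"x": 0.61, "y": -0.69, "yaw": -1, "hand": 1}, {"x": 0.61, "y": -0.69, "yaw": -1, "hand": 1}, {"x": 0.61, "y": -0.69, "yaw": -1, "hand": 1}])

```text
validation failed for argument at $.se...
```

servo_tool(series=[{"x": 0.61, "y": -0.69, "yaw": -1, "hand": 1}, {"x": 0.61, "y": -0.69, "yaw": -1, "hand": 1}, {"x": 0.61, "y": -0.69, "yaw": -1, "hand": 1}, {"x": 0.61, "y": -0.69, "yaw": -1, "hand": 1}, {"x": 0.61, "y": -0.69, "yaw": -1, "hand": 1}, {"x": 0.61, "y": -0.69, "yaw": -1, "hand": 1}, {"yaw": -0.4, "hand": 1}, {"hand": 1}, {"hand": 1}])

```text
validation failed for argument at $.se...
```

servo_tool(series=[{"x": 0.61, "y": -0.69, "z": 0, "yaw": -1, "hand": 1}, {"x": 0.61, "y": -0.69, "z": 0, "yaw": -1, "hand": 1}, {"x": 0.61, "y": -0.69, "z": 0, "yaw": -1, "hand": 1}, {"x": 0.61, "y": -0.69, "z": 0, "yaw": -1, "hand": 1}, {"x": 0.61, "y": -0.69, "z": 0, "yaw": -1, "hand": 1}, {"x": 0.61, "y": -0.69, "z": 0, "yaw": -1, "hand": 1}, {"x": 0.61, "y": -0.69, "z": 0, "yaw": -1, "hand": 1}, {"x": 0.61, "y": -0.69, "z": 0, "yaw": -1, "hand": 1}, {"x": 0.61, "y": -0.69, "z": 0, "yaw": -1, "hand": 1}, {"x": 0.61, "y": -0.69, "z": 0, "yaw": -1, "hand": 1}])

```text
clock: 1.35
eef_pos: [0.3448, 0.3956, 0.2314]
tcp_rot: [0.0, 0.508, 0.861, 0.0]
ft_force: [1.5, -0.6, -0.1]
opening: 0.0855
finger_force: 0.0
```

servo_tool(series=[{"x": 0.51, "y": -0.58, "z": 0, "yaw": -0.9, "hand": 1}, {"x": 0.51, "y": -0.58, "z": 0, "yaw": -0.9, "hand": 1}, {"x": 0.51, "y": -0.58, "z": 0, "yaw": -0.9, "hand": 1}, {"x": 0.51, "y": -0.58, "z": 0, "yaw": -0.9, "hand": 1}, {"x": 0.51, "y": -0.58, "z": 0, "yaw": -0.9, "hand": 1}, {"x": 0.51, "y": -0.58, "z": 0, "yaw": -0.9, "hand": 1}, {"x": 0.51, "y": -0.58, "z": 0, "yaw": -0.9, "hand": 1}, {"x": 0, "y": 0, "z": -1, "yaw": 0, "hand": 1}, {"x": 0, "y": 0, "z": 0, "yaw": 0, "hand": 1}])

```text
clock: 2.48
eef_pos: [0.45, 0.2739, 0.1998]
tcp_rot: [-0.0, 0.705, 0.709, -0.002]
ft_force: [-0.6, -0.5, 0.7]
opening: 0.0853
finger_force: 0.0
```

```bash
python3 - <<'E'
from h import *; from plant import r, vision
w=vision.get_image('wrist'); im=w['image'].copy()
for n,p in dict(b=(.4525,.2731)).items():
    cv2.polylines(im,[np.int32(hull(w,p,*[DIM[n][0],0,DIM[n][1]]))],True,(0,0,255),1)
cv2.imwrite('pics/w1.png',im); print(r.observe()['eef_pos'])
E
```

```text
[0.45047153 0.2745746  0.20094354]
```

View pics/w1.png

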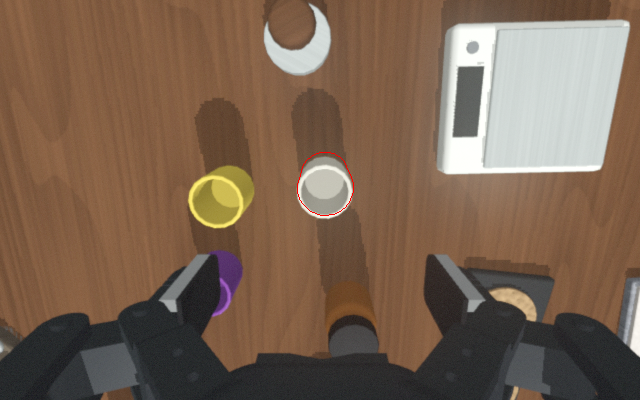

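The wrist view shows cup_b's rim at px (325,190), about 2 px off my prediction. The fingers straddle it, so I'll descend and grip.

servo_tool(series=[{"x": 0.08, "y": -0.04, "z": -1, "yaw": 0, "hand": 1}, {"x": 0, "y": 0, "z": -1, "yaw": 0, "hand": 1}, {"x": 0, "y": 0, "z": -1, "yaw": 0, "hand": 1}, {"x": 0, "y": 0, "z": -1, "yaw": 0, "hand": 1}, {"x": 0, "y": 0, "z": -0.9, "yaw": 0, "hand": 1}, {"x": 0, "y": 0, "z": -0.8, "yaw": 0, "hand": 1}, {"x": 0, "y": 0, "z": -0.57, "yaw": 0, "hand": 1}, {"x": 0, "y": 0, "z": 0, "yaw": 0, "hand": 1}, {"x": 0, "y": 0, "z": 0, "yaw": 0, "hand": -0.5}, {"x": 0, "y": 0, "z": 0, "yaw": 0, "hand": -0.5}])

```text
clock: 3.78
eef_pos: [0.4537, 0.2745, 0.0142]
tcp_rot: [0.0, 0.705, 0.71, 0.001]
ft_force: [-0.1, 0.4, -0.0]
opening: 0.0516
finger_force: 0.0
```

servo_tool(series=[{"x": 0, "y": 0, "z": 0, "yaw": 0, "hand": -0.5}, {"x": 0, "y": 0, "z": 0, "yaw": 0, "hand": -0.5}, {"x": 0, "y": 0, "z": 0, "yaw": 0, "hand": -0.5}, {"x": 0, "y": 0, "z": 0.3, "yaw": 0, "hand": -0.5}])

```text
clock: 4.28
eef_pos: [0.4529, 0.274, 0.0226]
tcp_rot: [-0.0, 0.705, 0.71, -0.0]
ft_force: [0.9, -0.0, -0.9]
opening: 0.046
finger_force: 61.4
```

servo_tool(series=[{"x": 0, "y": 0, "z": 1, "yaw": 0, "hand": -0.5}, {"x": 0, "y": 0, "z": 1, "yaw": 0, "hand": -0.5}, {"x": 0.5, "y": -0.71, "z": 1, "yaw": 0, "hand": -0.5}, {"x": 0.7, "y": -0.91, "z": 0, "yaw": 0, "hand": -0.5}, {"x": 0.7, "y": -0.91, "z": 0, "yaw": 0, "hand": -0.5}, {"x": 0.7, "y": -0.91, "z": 0, "yaw": 0, "hand": -0.5}, {"x": 0.7, "y": -0.91, "z": 0, "yaw": 0, "hand": -0.5}, {"x": 0.7, "y": -0.91, "z": 0, "yaw": 0, "hand": -0.5}, {"x": 0.7, "y": -0.91, "z": 0, "yaw": 0, "hand": -0.5}, {"x": 0.7, "y": -0.91, "z": 0, "yaw": 0, "hand": -0.5}])

```text
clock: 5.52
eef_pos: [0.6156, 0.0608, 0.1129]
tcp_rot: [0.0, 0.705, 0.71, 0.0]
ft_force: [0.8, 0.4, -1.1]
opening: 0.0461
finger_force: 61.6
```

servo_tool(series=[{"x": 0.7, "y": -0.91, "z": 0, "yaw": 0, "hand": -0.5}, {"x": 0.2, "y": -0.2, "z": 0, "yaw": 0, "hand": -0.5}, {"x": 0, "y": 0, "z": 0, "yaw": 0, "hand": -0.5}, {"x": 0, "y": 0, "z": 0, "yaw": 0, "hand": -0.5}])

```text
clock: 6.02
eef_pos: [0.6414, 0.03, 0.1122]
tcp_rot: [-0.001, 0.704, 0.71, 0.0]
ft_force: [-0.2, 0.5, -0.9]
opening: 0.0461
finger_force: 61.6
```

```bash
python3 - <<'E'
from h import *; from plant import r, vision
w=vision.get_image('wrist'); im=w['image'].copy()
for p in [(.6461,.12),(.6416,.0255),(.629,-.0668),(.6147,-.1583)]:
    cv2.polylines(im,[np.int32(hull(w,p,.038,.016,.016))],True,(0,0,255),1)
cv2.imwrite('pics/w2.png',im); s=r.observe();print(s['eef_pos'],s['opening'],s['clock'])
E
```

```text
[0.64139312 0.02995794 0.11225864] 0.046155027531056735 6.075
```

View pics/w2.png

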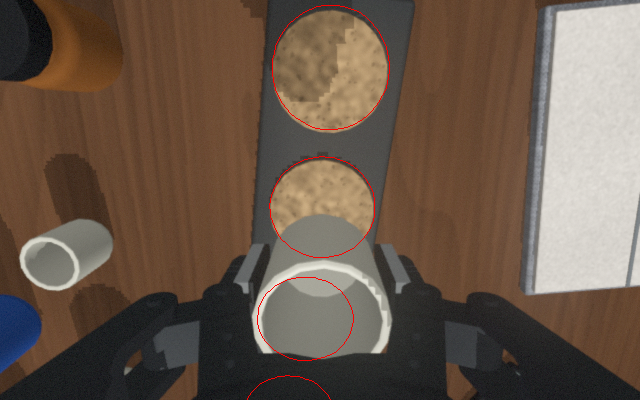

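Coasters and predictions agree to about 2 px, and the cup hangs upright in the fingers. I'll lower it gently.

servo_tool(series=[{"x": 0, "y": -0.12, "z": -0.8, "yaw": 0, "hand": -0.5}, {"x": 0, "y": 0, "z": -0.8, "yaw": 0, "hand": -0.5}, {"x": 0, "y": 0, "z": -0.6, "yaw": 0, "hand": -0.5}, {"x": 0, "y": 0, "z": -0.35, "yaw": 0, "hand": -0.5}, {"x": 0, "y": 0, "z": -0.1, "yaw": 0, "hand": -0.5}, {"x": 0, "y": 0, "z": -0.05, "yaw": 0, "hand": -0.5}, {"x": 0, "y": 0, "z": 0, "yaw": 0, "hand": -0.5}])

```text
clock: 6.95
eef_pos: [0.6425, 0.0247, 0.0318]
tcp_rot: [0.0, 0.705, 0.71, 0.0]
ft_force: [0.0, -0.3, -0.4]
opening: 0.0459
finger_force: 61.6
```

servo_tool(series=[{"x": 0, "y": 0, "z": -0.05, "yaw": 0, "hand": -0.5}, {"x": 0, "y": 0, "z": -0.03, "yaw": 0, "hand": -0.5}, {"x": 0, "y": 0, "z": 0, "yaw": 0, "hand": -0.5}])

```text
clock: 7.32
eef_pos: [0.6426, 0.0247, 0.0304]
tcp_rot: [0.0, 0.705, 0.709, 0.001]
ft_force: [-4.1, -0.0, 12.4]
opening: 0.0459
finger_force: 62.7
```

servo_tool(series=[{"x": 0, "y": 0, "z": 0, "yaw": 0, "hand": 0.6}, {"x": 0, "y": 0, "z": 0, "yaw": 0, "hand": 1}, {"x": 0, "y": 0, "z": 0, "yaw": 0, "hand": 1}, {"x": 0, "y": 0, "z": 0.5, "yaw": 0, "hand": 1}, {"x": 0, "y": 0, "z": 1, "yaw": 0, "hand": 1}, {"x": 0, "y": 0, "z": 1, "yaw": 0, "hand": 1}, {"x": -0.5, "y": 0, "z": 0.3, "yaw": 0, "hand": 1}, {"x": -1, "y": -0.16, "z": 0, "yaw": 0, "hand": 1}, {"x": -1, "y": -0.16, "z": 0, "yaw": 0, "hand": 1}, {"x": -1, "y": -0.16, "z": 0, "yaw": 0, "hand": 1}])

```text
clock: 8.57
eef_pos: [0.5348, 0.0102, 0.1126]
tcp_rot: [-0.0, 0.705, 0.71, -0.0]
ft_force: [-0.6, 0.6, 0.3]
opening: 0.0851
finger_force: 0.0
```

servo_tool(series=[{"x": -1, "y": -0.16, "z": 0, "yaw": 0, "hand": 1}, {"x": -1, "y": -0.16, "z": 0, "yaw": 0, "hand": 1}, {"x": -0.6, "y": -0.16, "z": 0, "yaw": 0, "hand": 1}, {"x": 0, "y": 0, "z": 0, "yaw": 0, "hand": 1}, {"x": 0, "y": 0, "z": 0, "yaw": 0, "hand": 1}])

```text
clock: 9.2
eef_pos: [0.4597, -0.0038, 0.113]
tcp_rot: [0.0, 0.705, 0.71, 0.0]
ft_force: [0.7, -0.4, 0.0]
opening: 0.0855
finger_force: 0.0
```

```bash
python3 - <<'E'
from h import *; from plant import r, vision
c=vision.get_image('top'); w=vision.get_image('wrist'); im=w['image'].copy()
b=blob(c,(313,140),*W,w=16); print('b',locate(c,b,.024,.016,.072))
for n,p in dict(a=(.4587,-.0043),c=(.4676,-.1505),d=(.4532,-.2841)).items():
    cv2.polylines(im,[np.int32(hull(w,p,DIM[n][0],0,DIM[n][1]))],True,(0,0,255),1)
t=c['image'][110:260,190:450]; t=cv2.resize(t,None,fx=2.4,fy=2.4)
cv2.imwrite('pics/w3.png',np.vstack([cv2.resize(im,(480,300)),cv2.resize(t,(480,277))])); s=r.observe();print(s['eef_pos'],s['opening'],s['clock'])
E
```

```text
b (array([0.64205598, 0.01907374]), 1.5619797229192705)
[ 0.4599015  -0.00380692  0.11285958] 0.0857832281455592 9.3
```

View pics/w3.png

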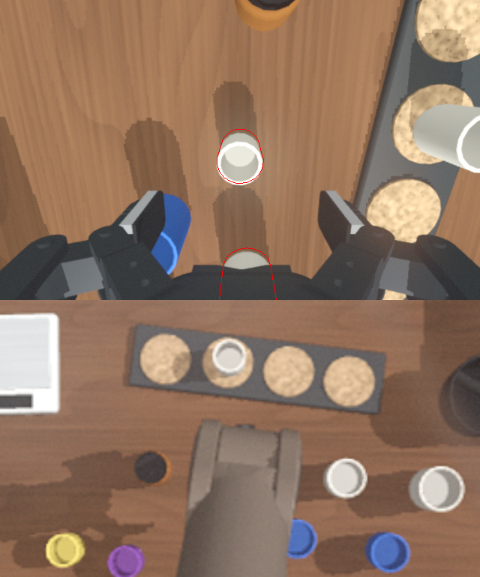

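The wrist view shows cup_a at px (240,162) of the reduced picture, aligned with the prediction. Cup_b stands on coaster_2. I'll grip cup_a.

servo_tool(series=[{"x": 0, "y": 0, "z": -1, "yaw": 0, "hand": 1}, {"x": 0, "y": 0, "z": -1, "yaw": 0, "hand": 1}, {"x": 0, "y": 0, "z": -0.8, "yaw": 0, "hand": 1}, {"x": 0, "y": 0, "z": -0.6, "yaw": 0, "hand": 1}, {"x": 0, "y": 0, "z": 0, "yaw": 0, "hand": 1}, {"x": 0, "y": 0, "z": 0, "yaw": 0, "hand": -0.6}, {"x": 0, "y": 0, "z": 0, "yaw": 0, "hand": -0.6}, {"x": 0, "y": 0, "z": 0, "yaw": 0, "hand": -0.6}, {"x": 0, "y": 0, "z": 0, "yaw": 0, "hand": -0.6}, {"x": 0, "y": 0, "z": 0, "yaw": 0, "hand": -0.6}])

```text
clock: 10.55
eef_pos: [0.4596, -0.0039, 0.0117]
tcp_rot: [0.0, 0.705, 0.71, 0.001]
ft_force: [-2.0, 0.4, 8.3]
opening: 0.0382
finger_force: 59.1
```

servo_tool(series=[{"x": 0, "y": 0, "z": 0.5, "yaw": 0, "hand": -0.6}, {"x": 0, "y": 0, "z": 1, "yaw": 0, "hand": -0.6}, {"x": 0, "y": 0, "z": 1, "yaw": 0, "hand": -0.6}, {"x": 0.44, "y": 0.29, "z": 1, "yaw": 0, "hand": -0.6}, {"x": 0.89, "y": 0.59, "z": 0.4, "yaw": 0, "hand": -0.6}, {"x": 0.89, "y": 0.59, "z": 0, "yaw": 0, "hand": -0.6}, {"x": 0.89, "y": 0.59, "z": 0, "yaw": 0, "hand": -0.6}, {"x": 0.89, "y": 0.59, "z": 0, "yaw": 0, "hand": -0.6}, {"x": 0.89, "y": 0.59, "z": 0, "yaw": 0, "hand": -0.6}, {"x": 0.89, "y": 0.59, "z": 0, "yaw": 0, "hand": -0.6}])

```text
clock: 11.8
eef_pos: [0.6331, 0.1114, 0.1291]
tcp_rot: [0.0, 0.705, 0.71, 0.0]
ft_force: [0.2, -0.3, 0.2]
opening: 0.0378
finger_force: 60.2
```

servo_tool(series=[{"x": 0.44, "y": 0.29, "z": 0, "yaw": 0, "hand": -0.6}, {"x": 0, "y": 0, "z": 0, "yaw": 0, "hand": -0.6}, {"x": 0, "y": 0, "z": 0, "yaw": 0, "hand": -0.6}, {"x": 0, "y": 0, "z": 0, "yaw": 0, "hand": -0.6}])

```text
clock: 12.3
eef_pos: [0.645, 0.1188, 0.1282]
tcp_rot: [-0.0, 0.705, 0.709, -0.0]
ft_force: [-0.3, -0.3, -0.8]
opening: 0.0382
finger_force: 60.3
```

servo_tool(series=[{"x": 0.04, "y": 0, "z": -0.8, "yaw": 0, "hand": -0.6}, {"x": 0, "y": 0, "z": -0.9, "yaw": 0, "hand": -0.6}, {"x": 0, "y": 0, "z": -0.8, "yaw": 0, "hand": -0.6}, {"x": 0, "y": 0, "z": -0.5, "yaw": 0, "hand": -0.6}, {"x": 0, "y": 0, "z": -0.2, "yaw": 0, "hand": -0.6}, {"x": 0, "y": 0, "z": -0.1, "yaw": 0, "hand": -0.6}, {"x": 0, "y": 0, "z": -0.05, "yaw": 0, "hand": -0.6}, {"x": 0, "y": 0, "z": 0, "yaw": 0, "hand": -0.6}])

```text
clock: 13.3
eef_pos: [0.6473, 0.1196, 0.0279]
tcp_rot: [0.0, 0.705, 0.71, 0.0]
ft_force: [0.0, 0.6, -0.8]
opening: 0.0383
finger_force: 60.3
```

servo_tool(series=[{"x": 0, "y": 0, "z": -0.04, "yaw": 0, "hand": -0.6}, {"x": 0, "y": 0, "z": 0, "yaw": 0, "hand": -0.6}])

```text
clock: 13.55
eef_pos: [0.6473, 0.1196, 0.0278]
tcp_rot: [0.0, 0.705, 0.709, 0.001]
ft_force: [-4.9, 0.3, 12.1]
opening: 0.0383
finger_force: 61.5
```

servo_tool(series=[{"x": 0, "y": 0, "z": 0, "yaw": 0, "hand": 0.6}, {"x": 0, "y": 0, "z": 0, "yaw": 0, "hand": 1}, {"x": 0, "y": 0, "z": 0, "yaw": 0, "hand": 1}, {"x": 0, "y": 0, "z": 0.5, "yaw": 0, "hand": 1}, {"x": 0, "y": 0, "z": 1, "yaw": 0, "hand": 1}, {"x": 0, "y": 0, "z": 1, "yaw": 0, "hand": 1}, {"x": -0.6, "y": -0.9, "z": 0.7, "yaw": 0, "hand": 1}, {"x": -0.6, "y": -0.9, "z": 0, "yaw": 0, "hand": 1}, {"x": -0.6, "y": -0.9, "z": 0, "yaw": 0, "hand": 1}, {"x": -0.6, "y": -0.9, "z": 0, "yaw": 0, "hand": 1}])

```text
clock: 14.8
eef_pos: [0.5746, 0.0106, 0.1233]
tcp_rot: [0.0, 0.705, 0.709, 0.001]
ft_force: [0.6, -0.8, 0.3]
opening: 0.0858
finger_force: 0.0
```

servo_tool(series=[{"x": -0.6, "y": -0.9, "z": 0, "yaw": 0, "hand": 1}, {"x": -0.6, "y": -0.9, "z": 0, "yaw": 0, "hand": 1}, {"x": -0.6, "y": -0.9, "z": 0, "yaw": 0, "hand": 1}, {"x": -0.6, "y": -0.9, "z": 0, "yaw": 0, "hand": 1}, {"x": -0.6, "y": -0.9, "z": 0, "yaw": 0, "hand": 1}, {"x": -0.6, "y": -0.9, "z": 0, "yaw": 0, "hand": 1}, {"x": 0, "y": 0, "z": 0, "yaw": 0, "hand": 1}, {"x": 0, "y": 0, "z": 0, "yaw": 0, "hand": 1}])

```text
clock: 15.8
eef_pos: [0.4676, -0.1501, 0.1228]
tcp_rot: [0.0, 0.705, 0.71, 0.001]
ft_force: [-0.4, 0.7, 0.3]
opening: 0.0855
finger_force: 0.0
```

```bash
python3 - <<'E'
from h import *; from plant import r, vision
w=vision.get_image('wrist'); im=w['image'].copy()
for n,p in dict(c=(.4676,-.1505),d=(.4532,-.2841)).items():
    cv2.polylines(im,[np.int32(hull(w,p,DIM[n][0],0,DIM[n][1]))],True,(0,0,255),1)
cv2.imwrite('pics/w4.png',im); s=r.observe();print(s['eef_pos'],s['opening'],s['clock'])
E
```

```text
[ 0.46771094 -0.14970913  0.12258355] 0.08565268559545614 15.85
```

View pics/w4.png

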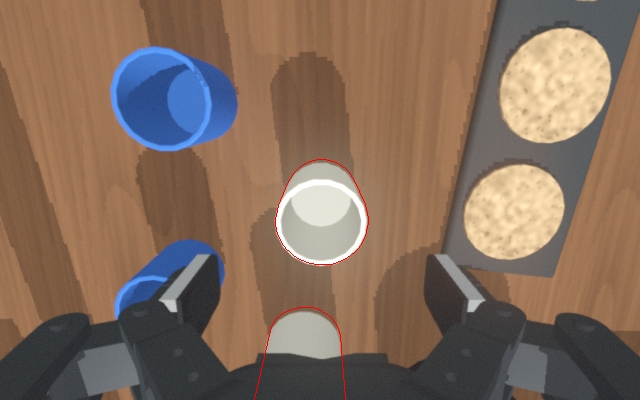

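Cup_c at px (321,220) matches the prediction. I'll descend and grip.

servo_tool(series=[{"x": 0, "y": -0.03, "z": -1, "yaw": 0, "hand": 1}, {"x": 0, "y": 0, "z": -1, "yaw": 0, "hand": 1}, {"x": 0, "y": 0, "z": -0.8, "yaw": 0, "hand": 1}, {"x": 0, "y": 0, "z": -0.55, "yaw": 0, "hand": 1}, {"x": 0, "y": 0, "z": 0, "yaw": 0, "hand": 1}, {"x": 0, "y": 0, "z": 0, "yaw": 0, "hand": -0.3}, {"x": 0, "y": 0, "z": 0, "yaw": 0, "hand": -0.3}, {"x": 0, "y": 0, "z": 0, "yaw": 0, "hand": -0.3}, {"x": 0, "y": 0, "z": 0, "yaw": 0, "hand": -0.3}, {"x": 0, "y": 0, "z": 0, "yaw": 0, "hand": -0.3}])

```text
clock: 17.1
eef_pos: [0.4676, -0.1512, 0.0228]
tcp_rot: [0.001, 0.705, 0.71, 0.001]
ft_force: [-2.1, -0.4, 5.8]
opening: 0.0559
finger_force: 62.0
```

servo_tool(series=[{"x": 0, "y": 0, "z": 0.5, "yaw": 0, "hand": -0.3}, {"x": 0, "y": 0, "z": 1, "yaw": 0, "hand": -0.3}, {"x": 0, "y": 0, "z": 1, "yaw": 0, "hand": -0.3}, {"x": 0.45, "y": 0.23, "z": 0.5, "yaw": 0, "hand": -0.3}, {"x": 0.9, "y": 0.46, "z": 0, "yaw": 0, "hand": -0.3}, {"x": 0.9, "y": 0.46, "z": 0, "yaw": 0, "hand": -0.3}, {"x": 0.9, "y": 0.46, "z": 0, "yaw": 0, "hand": -0.3}, {"x": 0.9, "y": 0.46, "z": 0, "yaw": 0, "hand": -0.3}, {"x": 0.9, "y": 0.46, "z": 0, "yaw": 0, "hand": -0.3}, {"x": 0.44, "y": 0.23, "z": 0, "yaw": 0, "hand": -0.3}])

```text
clock: 18.35
eef_pos: [0.6298, -0.0674, 0.1126]
tcp_rot: [0.0, 0.704, 0.71, 0.0]
ft_force: [-0.7, 0.4, -1.1]
opening: 0.0554
finger_force: 63.8
```

servo_tool(series=[{"x": 0, "y": 0, "z": 0, "yaw": 0, "hand": -0.3}, {"x": 0, "y": 0, "z": 0, "yaw": 0, "hand": -0.3}])

```text
clock: 18.6
eef_pos: [0.6274, -0.0697, 0.1118]
tcp_rot: [-0.0, 0.705, 0.709, -0.0]
ft_force: [-1.0, 0.0, -2.1]
opening: 0.0554
finger_force: 63.8
```

servo_tool(series=[{"x": 0, "y": 0.03, "z": -0.7, "yaw": 0, "hand": -0.3}, {"x": 0, "y": 0, "z": -0.7, "yaw": 0, "hand": -0.3}, {"x": 0, "y": 0, "z": -0.5, "yaw": 0, "hand": -0.3}, {"x": 0, "y": 0, "z": -0.3, "yaw": 0, "hand": -0.3}, {"x": 0, "y": 0, "z": -0.13, "yaw": 0, "hand": -0.3}, {"x": 0, "y": 0, "z": -0.05, "yaw": 0, "hand": -0.3}, {"x": 0, "y": 0, "z": -0.03, "yaw": 0, "hand": -0.3}, {"x": 0, "y": 0, "z": 0, "yaw": 0, "hand": -0.3}])

```text
clock: 19.6
eef_pos: [0.6288, -0.0677, 0.0396]
tcp_rot: [0.0, 0.705, 0.71, 0.0]
ft_force: [-0.1, -0.7, -1.9]
opening: 0.0556
finger_force: 63.8
```

servo_tool(series=[{"x": 0, "y": 0, "z": -0.04, "yaw": 0, "hand": -0.3}, {"x": 0, "y": 0, "z": 0, "yaw": 0, "hand": -0.3}])

```text
clock: 19.85
eef_pos: [0.6289, -0.0677, 0.0389]
tcp_rot: [0.0, 0.705, 0.71, 0.0]
ft_force: [-0.8, 0.6, 4.7]
opening: 0.0555
finger_force: 64.2
```

servo_tool(series=[{"x": 0, "y": 0, "z": 0, "yaw": 0, "hand": 0.7}, {"x": 0, "y": 0, "z": 0, "yaw": 0, "hand": 1}, {"x": 0, "y": 0, "z": 0, "yaw": 0, "hand": 1}, {"x": 0, "y": 0, "z": 0.5, "yaw": 0, "hand": 1}, {"x": 0, "y": 0, "z": 1, "yaw": 0, "hand": 1}, {"x": 0, "y": 0, "z": 1, "yaw": 0, "hand": 1}, {"x": 0, "y": 0, "z": 0.7, "yaw": 0, "hand": 1}, {"x": -0.73, "y": -0.9, "z": 0, "yaw": 0, "hand": 1}, {"x": -0.73, "y": -0.9, "z": 0, "yaw": 0, "hand": 1}, {"x": -0.73, "y": -0.9, "z": 0, "yaw": 0, "hand": 1}])

```text
clock: 21.1
eef_pos: [0.5624, -0.1496, 0.1353]
tcp_rot: [0.001, 0.705, 0.71, 0.0]
ft_force: [-0.6, 0.3, -0.2]
opening: 0.0854
finger_force: 0.0
```

servo_tool(series=[{"x": -0.73, "y": -0.9, "z": 0, "yaw": 0, "hand": 1}, {"x": -0.73, "y": -0.9, "z": 0, "yaw": 0, "hand": 1}, {"x": -0.73, "y": -0.9, "z": 0, "yaw": 0, "hand": 1}, {"x": -0.73, "y": -0.9, "z": 0, "yaw": 0, "hand": 1}, {"x": -0.73, "y": -0.9, "z": 0, "yaw": 0, "hand": 1}, {"x": 0, "y": 0, "z": 0, "yaw": 0, "hand": 1}, {"x": 0, "y": 0, "z": 0, "yaw": 0, "hand": 1}])

```text
clock: 21.98
eef_pos: [0.454, -0.2834, 0.1348]
tcp_rot: [0.0, 0.705, 0.71, 0.0]
ft_force: [-0.0, 0.2, -0.1]
opening: 0.0852
finger_force: 0.0
```

```bash
python3 - <<'E'
from h import *; from plant import r, vision
w=vision.get_image('wrist'); im=w['image'].copy()
for n,p in dict(d=(.4532,-.2841)).items():
    cv2.polylines(im,[np.int32(hull(w,p,DIM[n][0],0,DIM[n][1]))],True,(0,0,255),1)
cv2.imwrite('pics/w5.png',im); s=r.observe();print(s['eef_pos'],s['opening'],s['clock'])
E
```

```text
[ 0.45423064 -0.28294323  0.13459814] 0.08532372802339354 22.025
```

View pics/w5.png

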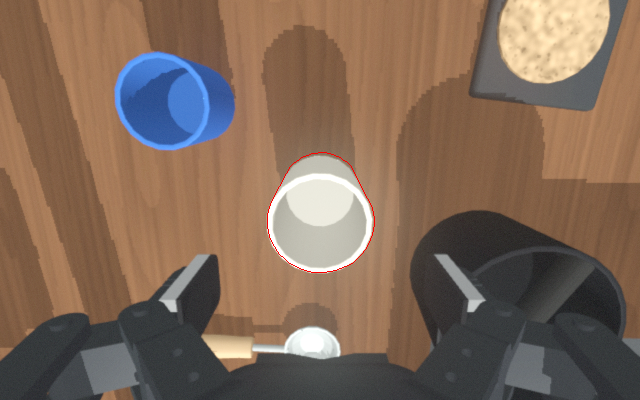

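Cup_d at px (320,222) matches the prediction and the knock box is clear of the fingers. I'll descend and grip.

servo_tool(series=[{"x": -0.02, "y": -0.03, "z": -1, "yaw": 0, "hand": 1}, {"x": 0, "y": 0, "z": -1, "yaw": 0, "hand": 1}, {"x": 0, "y": 0, "z": -0.8, "yaw": 0, "hand": 1}, {"x": 0, "y": 0, "z": -0.7, "yaw": 0, "hand": 1}, {"x": 0, "y": 0, "z": 0, "yaw": 0, "hand": 1}, {"x": 0, "y": 0, "z": 0, "yaw": 0, "hand": -0.2}, {"x": 0, "y": 0, "z": 0, "yaw": 0, "hand": -0.2}, {"x": 0, "y": 0, "z": 0, "yaw": 0, "hand": -0.2}, {"x": 0, "y": 0, "z": 0, "yaw": 0, "hand": -0.2}, {"x": 0, "y": 0, "z": 0, "yaw": 0, "hand": -0.2}])

```text
clock: 23.28
eef_pos: [0.4536, -0.2846, 0.0304]
tcp_rot: [0.001, 0.705, 0.71, 0.001]
ft_force: [-0.8, 1.1, 5.6]
opening: 0.0631
finger_force: 65.3
```

servo_tool(series=[{"x": 0, "y": 0, "z": 0.5, "yaw": 0, "hand": -0.2}, {"x": 0, "y": 0, "z": 1, "yaw": 0, "hand": -0.2}, {"x": 0, "y": 0, "z": 1, "yaw": 0, "hand": -0.2}, {"x": 0.45, "y": 0.35, "z": 0.5, "yaw": 0, "hand": -0.2}, {"x": 0.9, "y": 0.7, "z": 0, "yaw": 0, "hand": -0.2}, {"x": 0.9, "y": 0.7, "z": 0, "yaw": 0, "hand": -0.2}, {"x": 0.9, "y": 0.7, "z": 0, "yaw": 0, "hand": -0.2}, {"x": 0.9, "y": 0.7, "z": 0, "yaw": 0, "hand": -0.2}, {"x": 0.9, "y": 0.7, "z": 0, "yaw": 0, "hand": -0.2}, {"x": 0.42, "y": 0.33, "z": 0, "yaw": 0, "hand": -0.2}])

```text
clock: 24.52
eef_pos: [0.6153, -0.1573, 0.12]
tcp_rot: [0.0, 0.704, 0.71, 0.0]
ft_force: [0.3, -0.0, -1.7]
opening: 0.0634
finger_force: 66.2
```

servo_tool(series=[{"x": 0, "y": 0, "z": 0, "yaw": 0, "hand": -0.2}, {"x": 0, "y": 0, "z": 0, "yaw": 0, "hand": -0.2}, {"x": 0, "y": 0, "z": -0.7, "yaw": 0, "hand": -0.2}])

```text
clock: 24.9
eef_pos: [0.6139, -0.1613, 0.0997]
tcp_rot: [0.001, 0.705, 0.709, 0.001]
ft_force: [-0.2, 0.4, -2.5]
opening: 0.0633
finger_force: 66.2
```

servo_tool(series=[{"x": 0.02, "y": 0.04, "z": -0.7, "yaw": 0, "hand": -0.2}, {"x": 0, "y": 0, "z": -0.5, "yaw": 0, "hand": -0.2}, {"x": 0, "y": 0, "z": -0.35, "yaw": 0, "hand": -0.2}, {"x": 0, "y": 0, "z": -0.12, "yaw": 0, "hand": -0.2}, {"x": 0, "y": 0, "z": -0.04, "yaw": 0, "hand": -0.2}, {"x": 0, "y": 0, "z": 0, "yaw": 0, "hand": -0.2}])

```text
clock: 25.65
eef_pos: [0.6148, -0.1581, 0.0473]
tcp_rot: [0.0, 0.705, 0.71, 0.0]
ft_force: [0.6, -0.4, -2.1]
opening: 0.0632
finger_force: 66.2
```

servo_tool(series=[{"x": 0, "y": 0, "z": -0.04, "yaw": 0, "hand": -0.2}, {"x": 0, "y": 0, "z": 0, "yaw": 0, "hand": -0.2}])

```text
clock: 25.9
eef_pos: [0.6149, -0.1581, 0.0465]
tcp_rot: [0.0, 0.705, 0.71, 0.0]
ft_force: [-0.8, 0.6, 5.5]
opening: 0.0631
finger_force: 66.5
```

servo_tool(series=[{"x": 0, "y": 0, "z": 0, "yaw": 0, "hand": 0.8}, {"x": 0, "y": 0, "z": 0, "yaw": 0, "hand": 1}, {"x": 0, "y": 0, "z": 0, "yaw": 0, "hand": 1}, {"x": 0, "y": 0, "z": 0.5, "yaw": 0, "hand": 1}, {"x": 0, "y": 0, "z": 1, "yaw": 0, "hand": 1}, {"x": 0, "y": 0, "z": 1, "yaw": 0, "hand": 1}, {"x": 0, "y": 0, "z": 1, "yaw": 0, "hand": 1}, {"x": 0, "y": 0, "z": 1, "yaw": 0, "hand": 1}, {"x": -1, "y": 0, "z": 0, "yaw": 0, "hand": 1}, {"x": -1, "y": 0, "z": 0, "yaw": 0, "hand": 1}])

```text
clock: 27.15
eef_pos: [0.5541, -0.1582, 0.182]
tcp_rot: [0.001, 0.705, 0.71, 0.0]
ft_force: [-0.2, -0.8, 0.1]
opening: 0.0854
finger_force: 0.0
```

servo_tool(series=[{"x": -1, "y": 0, "z": 0, "yaw": 0, "hand": 1}, {"x": -1, "y": 0, "z": 0, "yaw": 0, "hand": 1}, {"x": -1, "y": 0, "z": 0, "yaw": 0, "hand": 1}, {"x": -1, "y": 0, "z": 0, "yaw": 0, "hand": 1}, {"x": -1, "y": 0, "z": 0, "yaw": 0, "hand": 1}, {"x": 0, "y": 0, "z": 0, "yaw": 0, "hand": 1}, {"x": 0, "y": 0, "z": 0, "yaw": 0, "hand": 1}])

```text
clock: 28.02
eef_pos: [0.4054, -0.1581, 0.1815]
tcp_rot: [0.001, 0.705, 0.71, 0.001]
ft_force: [1.0, -0.2, -0.1]
opening: 0.0854
finger_force: 0.0
```

```bash
python3 - <<'E'
from h import *; from plant import r, vision
c=vision.get_image('top'); s=c['image']; f=3
t=cv2.resize(s[110:220,180:420],None,fx=f,fy=f,interpolation=cv2.INTER_CUBIC)
dr=lambda h,col:cv2.polylines(t,[np.int32((h+.5-[[180,110]])*f)],True,col,1)
for n,p in zip('abcd',[(.6461,.12),(.6416,.0255),(.629,-.0668),(.6147,-.1583)]):
    R,h=DIM[n]; dr(hull(c,p,R,.016+h,.016+h),(0,0,255)); dr(hull(c,p,.038,.016,.016),(255,0,0))
cv2.imwrite('pics/t5.png',t); s=r.observe(); print(s['eef_pos'],s['clock'])
E
```

```text
[ 0.40558714 -0.15805038  0.18125165] 28.075
```

View pics/t5.png

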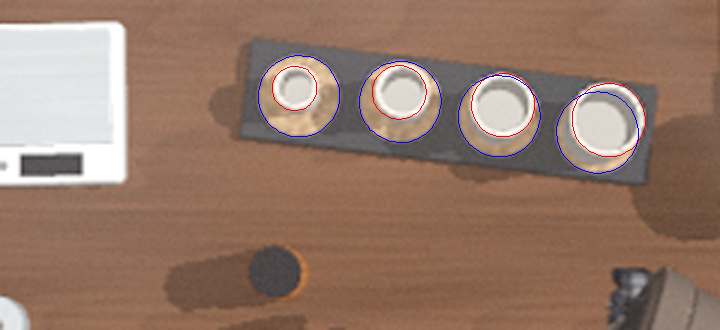

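All four cup rims sit on the predicted circles within 1–2 mm. They stand smallest to largest from the scale, at px (296,88), (402,92), (503,105) and (608,119). The jar is where it was and the gripper is clear, so I'm handing in.

```bash
python3 -c "
from plant import r
print(r.close_job())"
```

```text
the job is handed in; nothing more can be done
None
```

The job is handed in: cups a, b, c and d stand upright, each within about 2 mm of its coaster's centre in the last picture, smallest nearest the scale; the jar was not moved, and about 28 s of the 104 s were used, but the hand-in gave no verdict.

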